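Find the rocking corner of the riveting jig plate and flatten its shim

TASK

The aluminium riveting jig plate rocks on one of its four corner lugs. Press down on the corners with the fingertips, one after another, until you find the one that gives, then press the bent-up shim tab that comes out beside that corner down flat on the bed board, and draw back. Leave the other corners' tabs alone, do not lift or shift the plate, and leave the things around it where they are.

Things in the scene. Friction and masses are not known exactly. Their poses are not given: they have to be found in the camera images.
- bed: Wooden bed board, fixed, 230 x 270 x 8 mm, top 8 mm above the bench. Origin at bench height under the plate's middle (the board is off-centre by 25 mm to its +y). Its z is up; its x points away from the robot and its y to the left, give or take 0.35 rad. Plate, feet and shims stand on it square to these axes.
- plate: Loose 0.8 kg aluminium jig plate: middle 96 x 156 x 10 mm, with four lugs (the corners) reaching 104 mm from the middle along +-x, each 34 mm wide. Rests level on four 24.5 mm feet, one under each lug. Origin: middle of its underside, 32.5 mm above the bench; axes parallel to the bed's. A black steel frame on its middle stands up to 16 mm above its top. Once the shim is flat no corner rocks (1 mm at most).
- corner_near_left (a point): Top of the corner lug nearer the robot, left (plate -x, +y), above its foot: press here. 42.5 mm above the bench; 82 mm along x, 60 mm along y from the plate's middle. Flat for 34 mm along y, 40 mm along x. A firm corner does not move; the rocking one gives at 2 to 4 N and stops 4 to 5 mm down below 5 N, the opposite corner rising as much, and springs back level when let go.
- corner_far_left (a point): Top of the corner lug farther from the robot, left (plate +x, +y), above its foot: press here. 42.5 mm above the bench; 82 mm along x, 60 mm along y from the plate's middle. Flat for 34 mm along y, 40 mm along x. A firm corner does not move; the rocking one gives at 2 to 4 N and stops 4 to 5 mm down below 5 N, the opposite corner rising as much, and springs back level when let go.
- corner_near_right (a point): Top of the corner lug nearer the robot, right (plate -x, -y), above its foot: press here. 42.5 mm above the bench; 82 mm along x, 60 mm along y from the plate's middle. Flat for 34 mm along y, 40 mm along x. A firm corner does not move; the rocking one gives at 2 to 4 N and stops 4 to 5 mm down below 5 N, the opposite corner rising as much, and springs back level when let go.
- corner_far_right (a point): Top of the corner lug farther from the robot, right (plate +x, -y), above its foot: press here. 42.5 mm above the bench; 82 mm along x, 60 mm along y from the plate's middle. Flat for 34 mm along y, 40 mm along x. A firm corner does not move; the rocking one gives at 2 to 4 N and stops 4 to 5 mm down below 5 N, the opposite corner rising as much, and springs back level when let go.
- tab_a_mid (a point): Middle of steel shim tab a: a 2 mm leaf, 30 mm wide, that comes out from under a lug on its left (bed +y) side and slopes up away from it. It belongs to the corner point 47 mm from it along bed -y (letters say nothing of the corner). Point 26 mm above the bench, 11 mm when flat; leaf runs 25 mm either way from it along y. Other things are 25 mm or more away.
- tab_a (a joint): Angle (rad) of shim tab a: 0 bent up as at the start, 0.35 flat along the bed. The tab of the corner that rocks goes down under about 1.5 N at its middle and stays where it is left; the tabs of firm corners are pinched and do not move.
- tab_b_mid (a point): Middle of steel shim tab b: a 2 mm leaf, 30 mm wide, that comes out from under a lug on its left (bed +y) side and slopes up away from it. It belongs to the corner point 47 mm from it along bed -y (letters say nothing of the corner). Point 26 mm above the bench, 11 mm when flat; leaf runs 25 mm either way from it along y. Other things are 25 mm or more away.
- tab_b (a joint): Angle (rad) of shim tab b: 0 bent up as at the start, 0.35 flat along the bed. The tab of the corner that rocks goes down under about 1.5 N at its middle and stays where it is left; the tabs of firm corners are pinched and do not move.
- tab_c_mid (a point): Middle of steel shim tab c: a 2 mm leaf, 30 mm wide, that comes out from under a lug on its left (bed +y) side and slopes up away from it. It belongs to the corner point 47 mm from it along bed -y (letters say nothing of the corner). Point 26 mm above the bench, 11 mm when flat; leaf runs 25 mm either way from it along y. Other things are 25 mm or more away.
- tab_c (a joint): Angle (rad) of shim tab c: 0 bent up as at the start, 0.35 flat along the bed. The tab of the corner that rocks goes down under about 1.5 N at its middle and stays where it is left; the tabs of firm corners are pinched and do not move.
- tab_d_mid (a point): Middle of steel shim tab d: a 2 mm leaf, 30 mm wide, that comes out from under a lug on its left (bed +y) side and slopes up away from it. It belongs to the corner point 47 mm from it along bed -y (letters say nothing of the corner). Point 26 mm above the bench, 11 mm when flat; leaf runs 25 mm either way from it along y. Other things are 25 mm or more away.
- tab_d (a joint): Angle (rad) of shim tab d: 0 bent up as at the start, 0.35 flat along the bed. The tab of the corner that rocks goes down under about 1.5 N at its middle and stays where it is left; the tabs of firm corners are pinched and do not move.
- bracket: Bystander: small steel angle bracket 34 x 18 x 19 mm lying on the plate's middle, inside the black frame; origin at its underside.
- strap_ring: Bystander: brass ring 42 mm across, 6 mm high, on the bench right of the bed board; origin at its underside.
- rivet_tin: Bystander: tin 54 mm across, 45 mm high, beyond the bed board; origin at its underside.
- awl: Bystander: screwdriver-like awl 140 mm long, lying left of the bed board; origin at its underside.
- mallet: Bystander: hammer 260 mm long on the right of the bench; origin at its underside.
- glue_jar: Bystander: jar 70 mm across, 90 mm high, far right; origin at its underside.
- tool_cup: Bystander: steel cup 84 mm across, 100 mm high, far left; origin at its underside.
- burnisher: Bystander: wooden rod 20 mm thick, 150 mm long, on the left; origin at its underside.

How it is judged (in metres and radians):
On the way, in this order (a step that is already met when the one before it is completed fails the run):
1. the corner that rocks is pressed until the plate visibly tips (over 0.025 rad, about 2.5 mm at the corner) (angle between plate's own z axis and vertical above 0.025 rad and contact force between the fingers and plate above 0.5 N), for 0.1 s.
2. the shim tab of that corner is pressed flat (joint over 0.31 rad) (value of joint any of tab_a, tab_b, tab_c, tab_d above 0.31 rad), for 0.2 s.
At the end, for the whole second after the job is handed in: The shim tab of the corner that rocked is flat (joint over 0.31 of 0.35 rad), and the plate lies at rest on its feet, level within 0.012 rad and within 10 mm of where it started (value of joint any of tab_a, tab_b, tab_c, tab_d above 0.31 rad and angle between plate's own z axis and vertical below 0.012 rad and distance of plate from where it was at the start of the episode below 0.01 m and linear speed of plate below 0.01 m/s); the robot touches nothing.
It fails at once if a shim tab is pushed hard (over 8 N) though it does not give, that is, the tab of a firm corner is forced ((contact force between the fingers and tab_a above 8 N and value of joint tab_a below 0.06 rad) or (contact force between the fingers and tab_b above 8 N and value of joint tab_b below 0.06 rad) or (contact force between the fingers and tab_c above 8 N and value of joint tab_c below 0.06 rad) or (contact force between the fingers and tab_d above 8 N and value of joint tab_d below 0.06 rad)).
It fails at once if the jig plate is lifted (its middle more than 8 mm up) (height (world z) of plate above 0.0405 m).
It fails at once if the jig plate is shifted by more than 12 mm (distance of plate from where it was at the start of the episode above 0.012 m).
It fails at once if the bracket lying on the plate is moved more than 20 mm, or lifted off (distance of bracket from where it was at the start of the episode above 0.02 m).
It fails at once if one of the other bystanders is moved more than 25 mm (distance of any of strap_ring, rivet_tin, awl, mallet, glue_jar, tool_cup, burnisher from where it was at the start of the episode above 0.025 m).
It also fails if it takes over 51 s, if anything falls off the work surface, if the arm or the gripper's body presses on something with over 40 N, if the wrist force passes 120 N, or if a joint passes its speed limit or range.

ROBOT

A 7-joint arm with a two-finger parallel gripper is mounted at the origin on the work surface. World frame = base frame: x ahead of the robot, y to its left, z up, the work surface at z = 0. Lengths are in m, angles in degrees, forces in N, time in s.
With the tool pointing down it reaches from about 0.425 to 0.875 m from the base axis. Payload 4.7 kg.
Tool frame: the origin (TCP) lies between the finger pads; the fingertips stand 25 mm ahead of it and the grasp point (between the pads) lies 6 mm ahead of it (env.tip_reach is the distance from the TCP to the fingertips, in m); z points along the fingers, y is the direction in which the jaws open and shut (so a half turn about z gives the same grasp; the last joint's range is limited). The gripper opens to 87 mm and grips with 3 to 60 N. Pads are 19 mm wide; open, the fingers measure 117 mm over their backs; the gripper's body (75 mm by 190 mm) begins 51 mm behind the grasp point.
Start: joints at [0.808, 18.392, -4.016, 83.108, 1.295, 78.541, -3.26], TCP at [0.65, -0, 0.248] pointing down, gripper open.
Joint ranges: [-163.93, 163.93], [-17.29, 119.83], [-79.2, 71.16], [3.27, 140.29], [-89.18, 269.18], [5.43, 117.66], [-154.24, 154.24]. Speed limits (degrees/s): [147.25, 147.25, 180, 180, 180, 180, 180].

INTERFACE

Orientations are given as [roll, pitch, yaw] about the fixed x, y, z axes, in that order (R = Rz(yaw) Ry(pitch) Rx(roll)).
In Python, from cell import env, viewer, job gives the robot as it stands.
- The arm moves only by the tool move_arm, never from a script. Its argument "steps" is a list of rows, each a list of 7 numbers: the finger opening in cm, from 0 to 8.7, then the shift along the tool's x, y, z in cm, then the turn, a rotation vector about the tool's x, y, z in rad. In form: [[fingers, tx, ty, tz, wx, wy, wz], ...]. A call has 1 to 5 rows; each row shifts and turns the commanded pose from where the row before left it, along the tool's axes as they then stand; what a row does not reach is not made up. A row lasts 1/12 s, in which the tool goes at most 41.7 mm and 7.16 degrees, less where a joint would pass 70% of its speed; a pose out of reach is approached as far as the arm can. A call is refused whole if a number of a shift passes 4.17 or a number of a turn 0.125, either way. A call with a gripper value outside its range is refused whole. The fingers move at their own pace and stop on an object; "force" is the grip in N (left out, the last holds). Time passes only in rows, so rows that do not move let the fingers close. It gives the time, the measured TCP pose, the force and the opening at its end, in the units of the state.
- env.get_obs(): the state, without advancing time (a new reading comes with each control period).
- viewer.read_camera(name): name is "scene" or "side" or "wrist"; returns a dict with "img" (420x560x3 uint8, red, green, blue), "vfov" (degrees; the focal length in pixels is half the picture's height over the tangent of half this angle, whatever the lens; pixels are square), "cx", "cy" (the principal point, pixels), "extrinsics" (4x4, takes a point from world to camera coordinates); the wrist camera has in their place "mount" (4x4, takes a point from camera to tool coordinates, whose origin is the TCP and whose axes are the flange's). Camera axes: x right, y down, z forward; pixel columns grow to the right and rows downward; lengths in m; the calibration is good to about 2 mm. A picture is of the moment at which its call begins: read the wrist's pose just before it. There is no depth.
- job.sign_off(): hands the job in, once; it reports no verdict.
The state is a dict: "time_s": time; "qpos": joint angles; "joint_velocities": joint speeds; "effort": joint torques, N m; "tool_pos": TCP position; "tool_rot": TCP orientation; "force": force on the tool from outside, world axes, zero at the start; "wrist_torque": the same for the moment, N m; "grip_width": finger opening in m.
Only numpy, scipy, OpenCV 4.12 (cv2) and the standard library are available. Lean on these libraries where they do the work, as an engineer would, in place of code of your own. Each camera call takes 0.05 s, during which the arm holds its last target.

## Working session

There is one attempt and no reset: what is moved stays moved. The work goes in short steps, Python scripts to look and compute and a tool call to move; the robot and the scene stay as the last step left them, time stands still between calls to the robot, and variables do not carry over. Pictures are saved under pics/ and viewed, and the job is handed in when it is done.

Besides the shell and the picture viewer there is one more tool, called as a command line: name --pt "numbers of a row" for each row, then --argument value for the rest. move_arm: Moves the arm, as the interface text tells. Its arguments: {"type":"object","properties":{"steps":{"type":"array"},"force":{"type":"number"}},"required":["steps"]}

```bash
ls; mkdir -p pics
python3 - <<'E'
from cell import env,viewer,job
import cv2
o=env.get_obs()
print(o['time_s'],o['tool_pos'],o['tool_rot'],o['force'],o['grip_width'],env.tip_reach)
for n in("scene","side","wrist"):
    r=viewer.read_camera(n); cv2.imwrite(f"pics/{n}0.png",r["img"][:,:,::-1])
    print(n,r["vfov"],r["cx"],r["cy"],r.get("extrinsics"),r.get("mount"))
E
```

```text
pics
0.0 [ 6.49503315e-01 -5.11945166e-05  2.46454715e-01] [-1.79891593e+02  4.70329588e-03  9.00012768e+01] [-0.25488079 -0.6431462  -0.14351534] 0.08718743883655197 0.025
scene 53.37798367881243 276.90748791483844 216.81932728028008 [[-0.39684369  0.91783442  0.00974999  0.26377796]
 [ 0.78305677  0.34407369 -0.51810751 -0.3968121 ]
 [-0.47889162 -0.1979729  -0.85525993  1.46945102]
 [ 0.          0.          0.          1.        ]] None
side 55.35780341376094 275.0347547709214 211.51486162088474 [[ 9.91489272e-01 -1.30188413e-01  2.58888327e-05 -5.45234195e-01]
 [-8.69570148e-02 -6.62395440e-01 -7.44090558e-01  7.81593139e-02]
 [ 9.68891172e-02  7.37755554e-01 -6.68078769e-01  1.12112249e+00]
 [ 0.00000000e+00  0.00000000e+00  0.00000000e+00  1.00000000e+00]] None
wrist 58.64514540988535 282.15698609475476 208.299565902057 None [[ 1.52248291e-03 -9.57522336e-01 -2.88355089e-01  7.90617840e-02]
 [ 9.99998840e-01  1.44413109e-03  4.84449124e-04 -3.19008482e-06]
 [-4.74483076e-05 -2.88355492e-01  9.57523424e-01 -1.37590001e-01]
 [ 0.00000000e+00  0.00000000e+00  0.00000000e+00  1.00000000e+00]]
```

View pics/scene0.png

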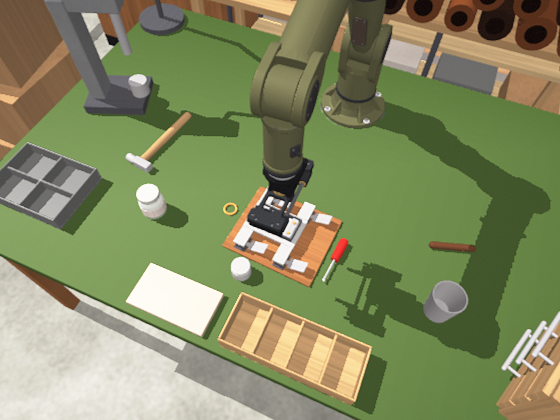

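View pics/side0.png

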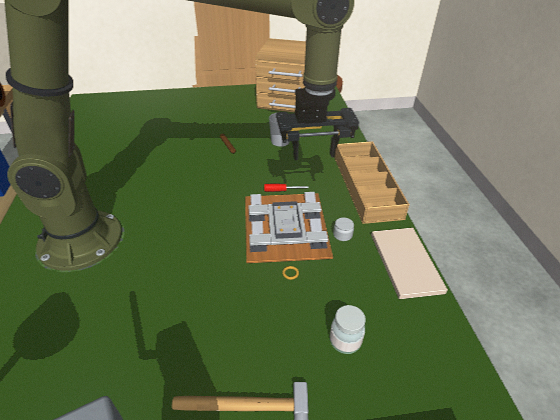

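View pics/wrist0.png

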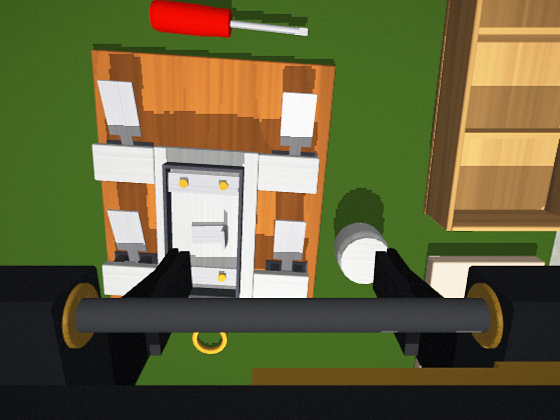

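Run:
```python
import cv2
im=cv2.imread("pics/wrist0.png")[40:310,80:350]
cv2.imwrite("pics/w0z.png",cv2.resize(im,None,fx=2.2,fy=2.2,interpolation=cv2.INTER_CUBIC))
```

```text
(no output)
```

View pics/w0z.png

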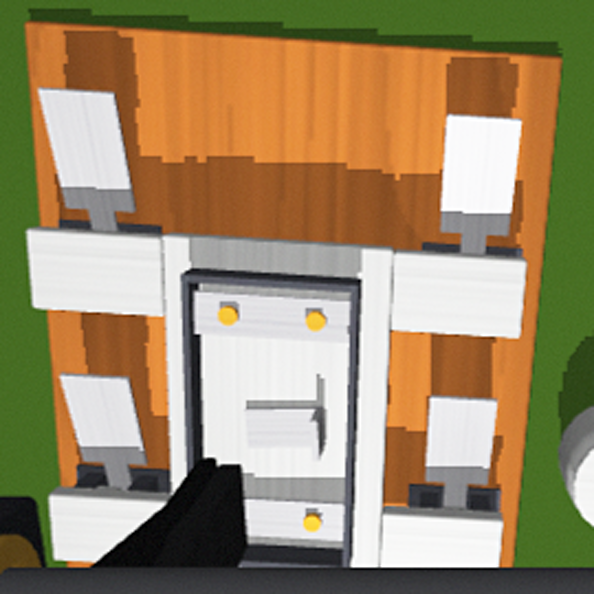

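```bash
cat > h.py <<'E'
import numpy as np
from scipy.spatial.transform import Rotation as Ro
from scipy.optimize import least_squares
F=210/np.tan(np.radians(58.64514540988535/2)); CX,CY=282.15698609475476,208.299565902057
M=np.array([[1.52248291e-03,-9.57522336e-01,-2.88355089e-01,7.90617840e-02],[9.99998840e-01,1.44413109e-03,4.84449124e-04,-3.19008482e-06],[-4.74483076e-05,-2.88355492e-01,9.57523424e-01,-1.37590001e-01],[0,0,0,1]])
def proj(P,pos,rpy):
    T=np.eye(4);T[:3,:3]=Ro.from_euler('xyz',rpy,degrees=True).as_matrix();T[:3,3]=pos
    W=np.linalg.inv(T@M)
    c=(W[:3,:3]@np.asarray(P).T).T+W[:3,3]
    return np.c_[F*c[:,0]/c[:,2]+CX,F*c[:,1]/c[:,2]+CY]
def world(p,L):
    c,s=np.cos(p[2]),np.sin(p[2]);L=np.asarray(L,float)
    return np.c_[p[0]+c*L[:,0]-s*L[:,1],p[1]+s*L[:,0]+c*L[:,1],L[:,2]]
E
python3 - <<'E'
from h import *
pos=[6.49503315e-01,-5.11945166e-05,2.46454715e-01];rpy=[-1.79891593e+02,4.70329588e-03,9.00012768e+01]
z=.0425
L=[(-.104,.077,z),(-.104,.043,z),(.104,.077,z),(.104,.043,z),(-.104,-.043,z),(.104,-.043,z),(-.115,.16,.008),(.115,.16,.008)]
px=np.array([(28,230),(32,307),(525,259),(522,337),(51,492),(501,516),(28,24),(562,57)])/2.2+[80,40]
r=least_squares(lambda p:(proj(world(p,L),pos,rpy)-px).ravel(),[.6,0,0])
print(r.x,np.degrees(r.x[2]));print(r.fun.reshape(-1,2).round(1))
p=r.x
print(world(p,[(-.082,.06,z),(.082,.06,z),(-.082,-.06,z),(.082,-.06,z)]).round(4))
print(world(p,[(-.082,.107,.026),(.082,.107,.026),(-.082,-.013,.026),(.082,-.013,.026)]).round(4))
print(proj(world(p,[(-.082,.107,.026),(.082,.107,.026),(-.082,-.013,.026),(.082,-.013,.026)]),pos,rpy))
E
```

```text
[ 0.57568086 -0.04626513 -0.05940319] -3.403552089310434
[[-0.9 -0.6]
 [ 0.4  1. ]
 [ 1.5  0.2]
 [-0.3  0.6]
 [-1.   0.9]
 [ 1.7  1.7]
 [-2.3 -1.8]
 [ 0.8 -0.8]]
[[ 0.4974  0.0185  0.0425]
 [ 0.6611  0.0088  0.0425]
 [ 0.4903 -0.1013  0.0425]
 [ 0.654  -0.111   0.0425]]
[[ 0.5002  0.0654  0.026 ]
 [ 0.6639  0.0557  0.026 ]
 [ 0.4931 -0.0544  0.026 ]
 [ 0.6568 -0.0641  0.026 ]]
[[121.65649988 110.73172559]
 [297.93851025 121.77904604]
 [129.03327824 231.95855738]
 [289.40390147 241.19375579]]
```

move_arm --pt "0 0.2 0.3 3 0 0 0.059" --pt "0 0.2 0.3 3 0 0 0" --pt "0 0.2 0.3 3 0 0 0" --pt "0 0.2 0.2 3 0 0 0" --pt "0 0 0 2 0 0 0"

```text
time_s: 0.57
tool_pos: [0.6598, 0.008, 0.1038]
tool_rot: [-179.8, 0.0, 86.7]
force: [-0.3, -0.4, -0.3]
grip_width: 0.0613
```

move_arm --pt "0 0 0 0 0 0 0" --pt "0 0 0 0 0 0 0" --pt "0 0 0 0 0 0 0"

```text
time_s: 0.82
tool_pos: [0.6623, 0.0074, 0.1091]
tool_rot: [179.9, -0.0, 86.6]
force: [0.8, 0.3, 0.5]
grip_width: 0.0413
```

move_arm --pt "0 0.1 0 1.5 0 0 0" --pt "0 0 0 1.5 0 0 0" --pt "0 0 0 0 0 0 0" --pt "0 0 0 0 0 0 0" --pt "0 0 0 0 0 0 0"

```text
time_s: 1.23
tool_pos: [0.6627, 0.0084, 0.0797]
tool_rot: [179.8, -0.0, 86.6]
force: [-0.5, -0.8, 0.1]
grip_width: 0.0085
```

Run:
```python
from cell import env,viewer,job
import cv2
o=env.get_obs()
print(o['time_s'],o['tool_pos'],o['force'],o['grip_width'])
for n in("scene","wrist"):
    r=viewer.read_camera(n); cv2.imwrite(f"pics/{n}1.png",r["img"][:,:,::-1])
s=cv2.imread("pics/scene1.png")[170:300,200:360]
cv2.imwrite("pics/s1z.png",cv2.resize(s,None,fx=4,fy=4))
```

```text
1.2333 [0.66265822 0.00838458 0.07971952] [-0.52381524 -0.79592208  0.09711556] 0.008476407798522293
```

View pics/s1z.png

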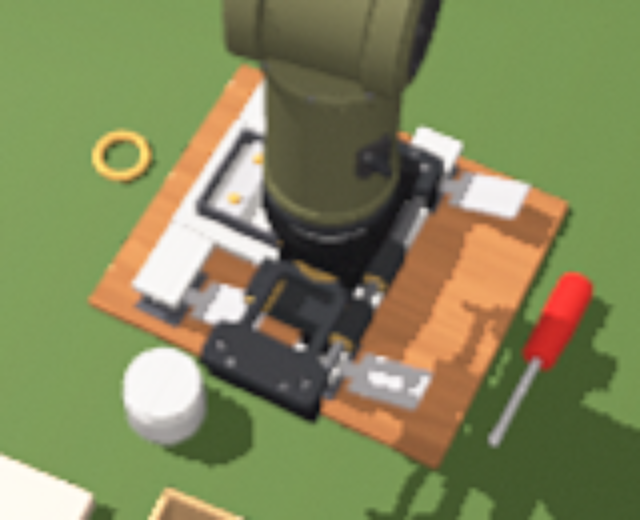

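View pics/wrist1.png

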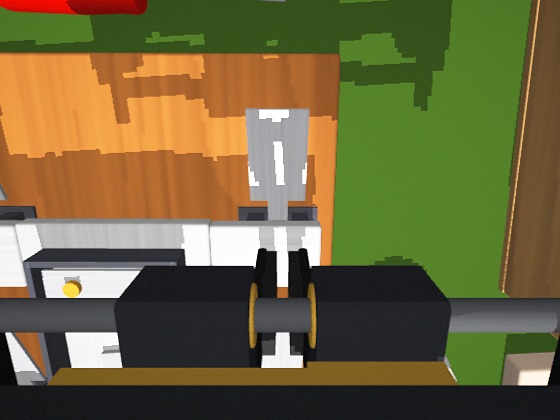

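move_arm --pt "0 0 0 0.8 0 0 0" --pt "0 0 0 0.3 0 0 0" --pt "0 0 0 0.2 0 0 0" --pt "0 0 0 0.1 0 0 0" --pt "0 0 0 0 0 0 0"

```text
time_s: 1.75
tool_pos: [0.662, 0.0087, 0.0642]
tool_rot: [179.9, -0.0, 86.6]
force: [-0.1, 0.1, 3.7]
grip_width: 0.0006
```

move_arm --pt "0 0 0 0.1 0 0 0" --pt "0 0 0 0.1 0 0 0" --pt "0 0 0 0 0 0 0"

```text
time_s: 2.0
tool_pos: [0.6621, 0.0087, 0.0638]
tool_rot: [179.9, -0.0, 86.6]
force: [-3.6, 0.1, 11.1]
grip_width: 0.0004
```

```bash
cat > snap.py <<'E'
import sys,cv2,numpy as np
from cell import env,viewer,job
k=sys.argv[1]
o=env.get_obs();print(o['time_s'],o['tool_pos'],o['force'])
r=viewer.read_camera("side")["img"][:,:,::-1];cv2.imwrite(f"pics/side{k}.png",r)
a=cv2.imread("pics/side0.png")[170:270,235:365];b=r[170:270,235:365]
cv2.imwrite(f"pics/cmp{k}.png",cv2.resize(np.vstack([a,b]),None,fx=3,fy=3,interpolation=cv2.INTER_CUBIC))
w=viewer.read_camera("wrist")["img"][:,:,::-1];cv2.imwrite(f"pics/wrist{k}.png",w)
E
python3 snap.py 2
```

```text
2.0 [0.66206088 0.00869476 0.06380411] [-3.55709391  0.14002078 11.13109589]
```

View pics/cmp2.png

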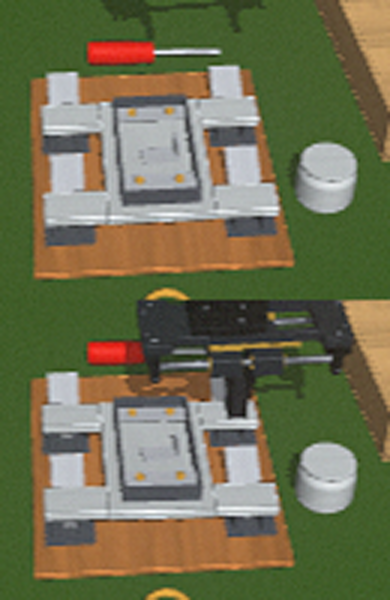

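View pics/wrist2.png

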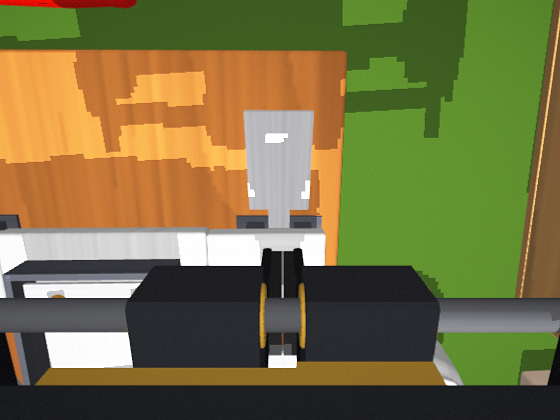

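```bash
cat > shift.py <<'E'
import sys,cv2,numpy as np
a=cv2.imread("pics/side0.png",0).astype(np.float32);b=cv2.imread(f"pics/side{sys.argv[1]}.png",0).astype(np.float32)
for n,(x,y,w,h) in dict(nearright=(248,228,20,24),farright=(312,226,20,24),nearleft=(248,198,22,24),mid=(272,200,32,40),bedcorner=(243,250,60,18)).items():
    T=np.eye(2,3,dtype=np.float32)
    try:
        c,T=cv2.findTransformECC(a[y:y+h,x:x+w],b[y:y+h,x:x+w],T,cv2.MOTION_TRANSLATION,(3,200,1e-5));print(n,T[:,2].round(2),round(c,3))
    except cv2.error as e: print(n,'fail')
E
python3 shift.py 2
```

```text
nearright [ 0.22 -1.67] 0.978
farright [-0.01 -0.05] 0.993
nearleft [ 0.11 -0.36] 0.946
mid [ 0.15 -0.76] 0.929
bedcorner [ 0.   -0.01] 0.999
```

move_arm --pt "0 0 0 0 0 0 0" --pt "0 0 0 0 0 0 0" --pt "0 0 0 -0.5 0 0 0" --pt "0 0 0 -1.5 0 0 0" --pt "0 0 0 -1.5 0 0 0"

```text
time_s: 2.52
tool_pos: [0.6601, 0.0082, 0.0956]
tool_rot: [-179.8, 0.0, 86.6]
force: [0.2, -0.3, 0.3]
grip_width: 0.0001
```

```bash
python3 snap.py 3; python3 shift.py 3
```

```text
2.5167 [0.66006936 0.00824104 0.09556474] [ 0.15752844 -0.33919188  0.25935572]
nearright [0.02 0.01] 1.0
farright [ 0.01 -0.02] 1.0
nearleft [-0.   -0.01] 1.0
mid [ 0.02 -0.  ] 1.0
bedcorner [0.01 0.02] 0.999
```

Far-left is the corner that rocks: the opposite lug rose about 1.7 px (roughly 4 mm), and it sprang back exactly when released. I'll move over its tab.

move_arm --pt "0 2.4 0.1 0 0 0 0" --pt "0 2.3 0 0 0 0 0" --pt "0 0 0 1.5 0 0 0" --pt "0 0 0 1.2 0 0 0" --pt "0 0 0 0 0 0 0"

```text
time_s: 3.03
tool_pos: [0.6622, 0.0544, 0.065]
tool_rot: [-179.6, 0.1, 86.6]
force: [-0.3, -1.2, -0.4]
grip_width: 0.0009
```

```bash
python3 snap.py 4
```

```text
3.0333 [0.66221886 0.05442426 0.06498849] [-0.33125962 -1.18308732 -0.41041752]
```

View pics/wrist4.png

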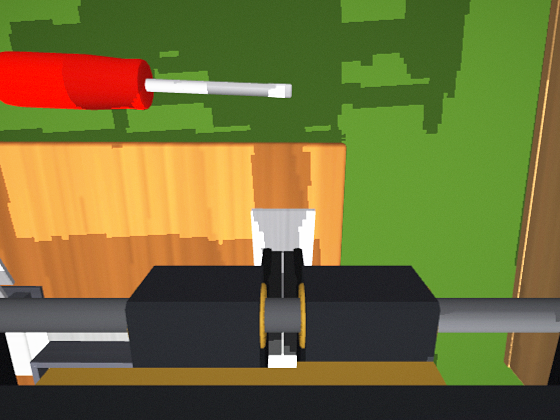

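View pics/cmp4.png

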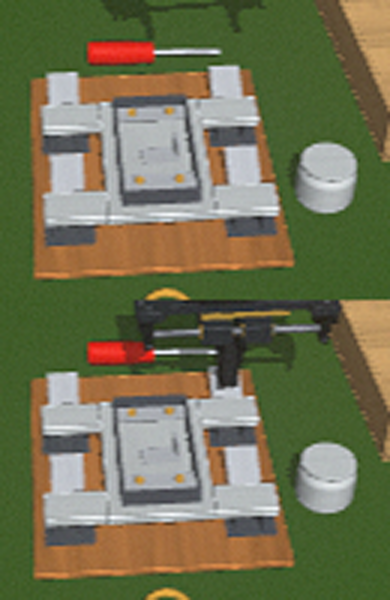

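move_arm --pt "0 0 0 0.6 0 0 0" --pt "0 0 0 0.5 0 0 0" --pt "0 0 0 0.4 0 0 0" --pt "0 0 0 0.4 0 0 0" --pt "0 0 0 0.2 0 0 0"

```text
time_s: 3.55
tool_pos: [0.6652, 0.0554, 0.0482]
tool_rot: [180.0, -0.0, 86.6]
force: [-0.3, 1.2, 1.0]
grip_width: 0.0008
```

move_arm --pt "0 0 0 0.4 0 0 0" --pt "0 0 0 0.4 0 0 0" --pt "0 0 0 0.2 0 0 0" --pt "0 0 0 0 0 0 0"

```text
time_s: 3.88
tool_pos: [0.6649, 0.0553, 0.0379]
tool_rot: [-180.0, 0.0, 86.6]
force: [0.4, -0.5, -0.0]
grip_width: 0.0005
```

move_arm --pt "0 0 0 0.2 0 0 0" --pt "0 0 0 0.1 0 0 0" --pt "0 0 0 0.1 0 0 0" --pt "0 0 0 0 0 0 0"

```text
time_s: 4.22
tool_pos: [0.6652, 0.0552, 0.0371]
tool_rot: [-180.0, 0.0, 86.6]
force: [-5.2, -0.7, 13.4]
grip_width: 0.0003
```

move_arm --pt "0 0 0 0.1 0 0 0" --pt "0 0 0 0 0 0 0" --pt "0 0 0 0 0 0 0" --pt "0 0 0 0 0 0 0"

```text
time_s: 4.55
tool_pos: [0.6652, 0.0552, 0.037]
tool_rot: [180.0, 0.0, 86.6]
force: [-8.0, -0.4, 17.0]
grip_width: 0.0001
```

move_arm --pt "0 0 0 -0.5 0 0 0" --pt "0 0 0 -1.5 0 0 0" --pt "0 0 0 -3 0 0 0" --pt "0 0 0 -3 0 0 0" --pt "0 0 0 -3 0 0 0"

```text
time_s: 4.97
tool_pos: [0.6647, 0.055, 0.1442]
tool_rot: [-179.9, 0.0, 86.6]
force: [-0.1, 0.3, 0.3]
grip_width: 0.0003
```

move_arm --pt "0 -2 0 -3 0 0 0" --pt "0 -2 0 -3 0 0 0" --pt "0 -2 0 -3 0 0 0" --pt "0 0 0 0 0 0 0" --pt "0 0 0 0 0 0 0"

```text
time_s: 5.38
tool_pos: [0.6628, -0.0069, 0.2362]
tool_rot: [179.7, 0.0, 86.4]
force: [-1.4, -0.0, -0.9]
grip_width: 0.0005
```

```bash
python3 snap.py 5; python3 shift.py 5
```

```text
5.3833 [ 0.66275553 -0.00694255  0.23617883] [-1.4062556  -0.01645691 -0.89270608]
nearright [-0.01 -0.  ] 1.0
farright [-0.   -0.03] 1.0
nearleft [ 0.01 -0.02] 1.0
mid [ 0.01 -0.01] 1.0
bedcorner [ 0.01 -0.01] 0.999
```

View pics/wrist5.png

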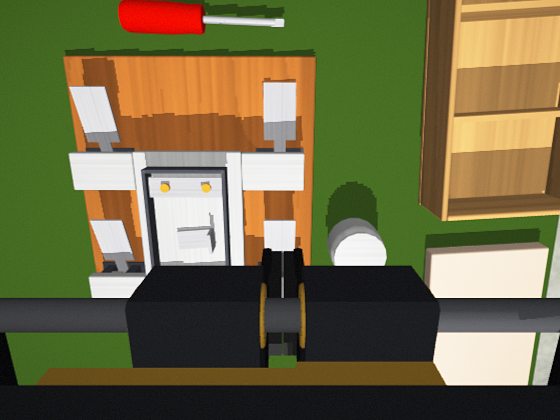

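View pics/cmp5.png

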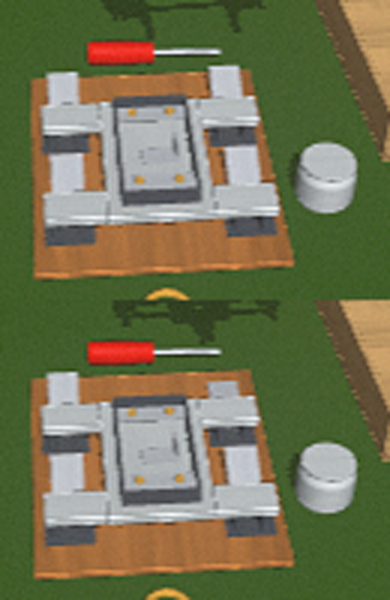

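The far-left tab is visibly lower in the side view. I'll check its angle against the wrist view, where its outer edge is at about row 82.

Run:
```python
from h import *
import cv2
from cell import env
o=env.get_obs()
p=[0.57568086,-0.04626513,-0.05940319]
# hinge 25 mm inboard of mid: y=.107-.025cos; z_mid = zh+25*sin
for a in(0,.25,.31,.35):
    t=.35-a; zh=.011+.0065; zh=.026-.025*np.sin(.35)
    f=min(a/.35,1)
    zm=.026-.015*f
    L=[(.067,.107+.025*np.cos(t),zm+.025*np.sin(t)),(.097,.107+.025*np.cos(t),zm+.025*np.sin(t))]
    print(a,proj(world(p,L),o['tool_pos'],o['tool_rot']).round(1).tolist())
w=cv2.imread("pics/wrist5.png")[60:180,50:330];cv2.imwrite("pics/w5z.png",cv2.resize(w,None,fx=2.8,fy=2.8,interpolation=cv2.INTER_CUBIC))
```

```text
0 [[264.2, 90.8], [299.2, 90.9]]
0.25 [[265.1, 89.4], [298.5, 89.5]]
0.31 [[265.3, 89.4], [298.3, 89.5]]
0.35 [[265.4, 89.4], [298.2, 89.5]]
```

View pics/w5z.png

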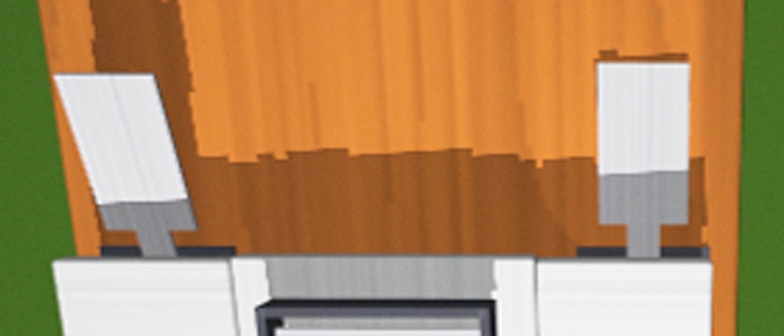

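Run:
```python
from h import *
import cv2
from cell import viewer
r=viewer.read_camera("side");E=r["extrinsics"];f=210/np.tan(np.radians(r["vfov"]/2))
p=[0.57568086,-0.04626513,-0.05940319]
def pr(P):
    c=(E[:3,:3]@P.T).T+E[:3,3];return np.c_[f*c[:,0]/c[:,2]+r["cx"],f*c[:,1]/c[:,2]+r["cy"]]
for a in(0,.25,.31,.35):
    t=.35-a;zm=.026-.015*a/.35
    for sx in(-1,1):
        print(a,pr(world(p,[(sx*.082-.015,.107+.025*np.cos(t),zm+.025*np.sin(t)),(sx*.082+.015,.107+.025*np.cos(t),zm+.025*np.sin(t))])).round(1).tolist())
im=np.hstack([cv2.imread("pics/side0.png")[185:225,245:325],r["img"][185:225,245:325,::-1]])
cv2.imwrite("pics/s6.png",cv2.resize(im,None,fx=5,fy=5,interpolation=cv2.INTER_NEAREST))
```

```text
0 [[250.4, 195.2], [260.3, 194.8]]
0 [[304.3, 192.8], [314.0, 192.3]]
0.25 [[250.6, 199.2], [260.4, 198.7]]
0.25 [[304.0, 196.7], [313.6, 196.3]]
0.31 [[250.7, 200.2], [260.5, 199.7]]
0.31 [[303.9, 197.7], [313.5, 197.3]]
0.35 [[250.7, 200.8], [260.5, 200.4]]
0.35 [[303.8, 198.4], [313.5, 197.9]]
```

View pics/s6.png

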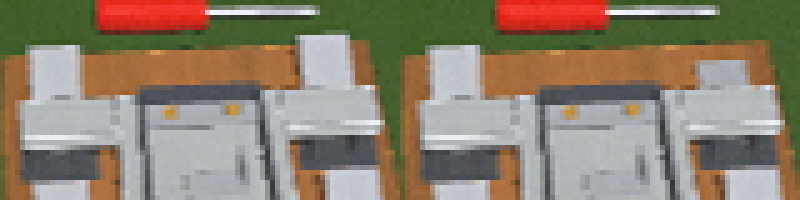

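Run:
```python
import cv2,numpy as np
for k in(0,5):
    a=cv2.imread(f"pics/side{k}.png").astype(float)[:,:,0]
    print(k,a[188:204,306:312].mean(1).round(0))
```

```text
0 [ 40.  48.  40.  52. 217. 208. 205. 204. 205. 206. 207. 207. 205. 205.
 179. 190.]
5 [ 42.  44.  46.  45.  45.  46.  62.  60.  52. 172. 180. 176. 177. 179.
 167. 191.]
```

```bash
python3 -c "
from cell import env,job
o=env.get_obs();print(o['time_s'],o['tool_pos'],o['force']);print(job.sign_off())"
```

```text
5.5333 [ 0.66078365 -0.00336206  0.23182   ] [ 0.18061884  0.08186708 -0.96919595]
the job is handed in; nothing more can be done
None
```

The far-left corner was the one that rocked. I pressed its tab flat, drew the arm back about 20 cm above the work and handed the job in at 5.5 s.

- **Finding the corner:** I pressed far-left first, at up to about 11 N. The opposite near-right lug rose 1.7 px in the side view, about 4 mm, and came back to within 0.02 px when I let go. I did not need to press the other corners.
- **Pressing the tab:** It gave under about 1 N or less and reached a hard stop with the fingertips 12 mm above the bench. I held it there at 13–17 N.
- **Last checks:**
  - The tab's outer edge is about 5.0 px lower in the side view. A fully flat tab should show about 4.95 px.
  - My first leaf model predicted 5.6 px, because it ignored the leaf's true hinge radius. I reworked that by hand and did not re-run it.
  - The plate is within 0.03 px of its starting position. The other tabs and the things close around the plate look unmoved in the last pictures.
- **Not checked:** I did not press the far-left corner again to confirm it no longer rocks.

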